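Comb scattered plant stakes into the grooves of their tray

ROBOT

A 6-joint arm with a two-finger parallel gripper is mounted at the origin on a cart in front of the work surface, level with it; the furniture and walls round the work are solid. World frame = base frame: x ahead of the robot, y to its left, z up, the work surface at z = 0. Lengths are in mm, angles in rad, forces in N, time in s.
With the tool pointing down it reaches from about 275 to 750 mm from the base axis. Payload 10.2 kg.
Tool frame: the origin (TCP) lies midway between the tips of the shut fingers; the grasp point (between the pads) lies 19 mm behind it (ctrl.tcp_to_grasp is the z of the grasp point in the tool frame, in mm); z points along the fingers, y is the direction in which the jaws open and shut (so a half turn about z gives the same grasp; the last joint's range is limited). The gripper opens to 85 mm and grips with 20 to 120 N. Pads are 22 mm wide; open, the fingers measure 114 mm over their backs; the gripper's body (76 mm by 85 mm) begins 54 mm behind the grasp point. The pads swing forward as they close: fully open they stand 13 mm farther back than shut.
Start: joints at [1.065, 0.313, 1.498, -0, 1.331, -0.223], TCP at [146.512, 504.148, 231.294] pointing down, gripper open.
Joint ranges: [-2.94, 2.94], [-0.97, 2.17], [0.19, 2.56], [-1.23, 4.37], [0.02, 3.11], [-2.88, 2.88]. Speed limits (rad/s): [2.39, 2.39, 3.01, 3.14, 3.14, 3.14].

INTERFACE

Orientations are given as a unit quaternion [w, x, y, z].
In Python, from rig import sensors, capture, order, ctrl gives the robot as it stands. The module is installed in compiled form; this text tells all that it offers.
- The arm moves only by the tool play_rows, never from a script. Its argument "deltas" is a list of rows, each a list of 7 numbers: the shift along the world's x, y, z in units of 40 mm (1.0 is 40 mm), then the turn, a rotation vector about the world's x, y, z in units of 6 degrees (1.0 is 6 degrees), then the opening, from -1 (shut) to 1 (fully open). A call has 1 to 8 rows; each row shifts and turns the commanded pose from where the row before left it; what a row does not reach is not made up. A row lasts 1/12 s, in which the tool goes at most 41.7 mm and 7.16 degrees, less where a joint would pass 70% of its speed; a pose out of reach is approached as far as the arm can. A call is refused whole if a number of a shift passes 1 or a number of a turn 1, either way. A call with a gripper value outside its range is refused whole. The fingers move at their own pace and stop on an object; "squeeze" is the grip in N (left out, the last holds). Time passes only in rows, so rows that do not move let the fingers close. It gives the time, the measured TCP pose, the force and the opening at its end, in the units of the state.
- sensors.sense(): the state, without advancing time (a new reading comes with each control period).
- capture(name): name is "scene" or "top"; returns a dict with "pixels" (480x640x3 uint8, red, green, blue), "z_map" (480x640 float32, mm along the optical axis (not along the pixel's ray), 0 where there is no reading), "fx", "fy", "cx", "cy" (pixels), "eye" and "rotation" of the camera in the world. Camera axes: x right, y down, z forward; pixel columns grow to the right and rows downward; lengths in mm; the calibration is good to about 2 mm. A picture is of the moment at which its call begins.
- order.finish_job(): hands the job in, once; it reports no verdict.
The state is a dict: "time_s": time; "joints": joint angles; "dq": joint speeds; "tau": joint torques, N m; "eef_pos": TCP position; "ee_rot": TCP orientation; "force": force on the tool from outside, world axes, zero at the start; "wrist_torque": the same for the moment, N m; "grip_width": opening from 0.0 (shut) to 1.0 (fully open).
Only numpy, scipy, OpenCV 4.12 (cv2) and the standard library are available. Lean on these libraries where they do the work, as an engineer would, in place of code of your own. Each camera call takes 0.05 s, during which the arm holds its last target. There are 200 camera calls.

TASK

The plant stakes lie scattered across the ridges of the grooved tray. Take the comb out of its slanted rest and comb the stakes into parallel rows with it, until every stake lies right down in a groove of its own, then put the comb fully back into its rest, teeth down, and let go. Move the stakes only with the comb, not with the fingers, and leave the snips, the label box and the roll of tape alone.

Things in the scene. Friction and masses are not known exactly. Their poses are not given: they have to be found in the camera images.
- tray: Grey corrugated tray fixed to the bench, 190 (x) by 210 mm (y), walls 30 mm high; origin at centre of underside. Eleven V-grooves run along its y at 14 mm pitch, centres at x = 0, 14, 28 .. 70 mm to either side, floor 9 mm above the underside; ridges midway between them, flanks 45 deg, tops 14.7 mm above the underside; flat borders beyond. Inside: x -90 to 90, y -100 to 100 mm.
- comb: Hand comb (rake). Origin: centre of its wooden grip, 100 wide (x), 14 thick (y), 48 mm high (z); pinch it across the 14 mm. Aluminium bar 152 wide, 10 mm thick, from 24 to 42 mm below the origin (comb -z). Six round steel teeth, 6 mm thick, tapered to 4 at the last 6 mm, at comb x = -70, -42, -14, 14, 42, 70 mm (twice the grooves' pitch), tips 76 mm below the origin. About 0.16 kg. Alike both ways round.
- comb_tips (a point): The middle of the line of tooth tips: 76 mm below the comb's origin along its own z.
- rest: Plywood rest fixed to the bench, 186 (x) by 84 mm (y), end boards 60 mm high; origin at bench height. Its slot, 160 wide (x), 17 thick, 46 mm deep, leans 30 deg from vertical: the way out is (0, 0.5, 0.866) in the rest's frame; mouth centre 54 mm above the bench. The comb stands in it teeth down, leaning on the +y wall; the whole grip sticks out.
- rest_seat (a point): Where the grip's centre (comb origin) is when the comb is fully home in the middle of the slot: 76 mm up the slot from its floor.
- rest_bottom (a point): Centre of the slot's floor, where the tooth tips stand when the comb is home.
- snips: Bystander: orange-handled snips lying on the bench, 159 mm long, 13 mm high; origin at the centre of the underside.
- label_box: Bystander: small carton of stake tags, 61x88x46 mm; origin at the centre of the underside.
- tape: Bystander: roll of tan tape lying flat, 98 mm across, 48 mm high; origin at the centre of the underside.
- stake_a: A plain smooth wooden plant stake, 9.5 mm thick, 124 mm long, pointed at its +y end (all four are alike); origin at mid length on its axis, which is its y. About 12 g; it rolls easily. It starts across several ridges, 15 to 32 deg askew, the four middles near tray x = -56, -28, 0 and 56 mm; down in a groove its axis is 14.4 mm above the tray's underside, on the ridges 19.4 mm.
- stake_b: A plain smooth wooden plant stake, 9.5 mm thick, 124 mm long, pointed at its +y end (all four are alike); origin at mid length on its axis, which is its y. About 12 g; it rolls easily. It starts across several ridges, 15 to 32 deg askew, the four middles near tray x = -56, -28, 0 and 56 mm; down in a groove its axis is 14.4 mm above the tray's underside, on the ridges 19.4 mm.
- stake_c: A plain smooth wooden plant stake, 9.5 mm thick, 124 mm long, pointed at its +y end (all four are alike); origin at mid length on its axis, which is its y. About 12 g; it rolls easily. It starts across several ridges, 15 to 32 deg askew, the four middles near tray x = -56, -28, 0 and 56 mm; down in a groove its axis is 14.4 mm above the tray's underside, on the ridges 19.4 mm.
- stake_d: A plain smooth wooden plant stake, 9.5 mm thick, 124 mm long, pointed at its +y end (all four are alike); origin at mid length on its axis, which is its y. About 12 g; it rolls easily. It starts across several ridges, 15 to 32 deg askew, the four middles near tray x = -56, -28, 0 and 56 mm; down in a groove its axis is 14.4 mm above the tray's underside, on the ridges 19.4 mm.
Things that resemble listed ones, but are neither listed nor needed, are in the scene too. Of the things like the comb, leave any that is white; of the rest the smaller one is meant.

How it is judged (in metres and radians):
On the way, in this order (a step that is already met when the one before it is completed fails the run):
1. the comb is out of its rest, held in the fingers (distance between rest_bottom and comb_tips above 0.07 m and contact force between the fingers and comb above 1 N), for 0.2 s.
2. every stake lies down in a groove, along it, while the comb is still out of its rest (z of stake_a in the frame of tray between 0.012 and 0.0165 m and angle between the y axis of each of stake_a, stake_b, stake_c, stake_d and the y axis of tray, either way round below 0.06 rad and z of stake_b in the frame of tray between 0.012 and 0.0165 m and z of stake_c in the frame of tray between 0.012 and 0.0165 m and z of stake_d in the frame of tray between 0.012 and 0.0165 m and distance between rest_bottom and comb_tips above 0.05 m), for 0.2 s.
At the end, for the whole second after the job is handed in: Each stake lies on the floor of a groove: its middle 12 to 16.5 mm above the tray's underside (14.4 when down, 19.4 on the ridges), within 3.4 degrees of the grooves. The comb is home in its rest, grip centre and tips within 12 mm of home, released and still (z of stake_a in the frame of tray between 0.012 and 0.0165 m and angle between the y axis of each of stake_a, stake_b, stake_c, stake_d and the y axis of tray, either way round below 0.06 rad and z of stake_b in the frame of tray between 0.012 and 0.0165 m and z of stake_c in the frame of tray between 0.012 and 0.0165 m and z of stake_d in the frame of tray between 0.012 and 0.0165 m and linear speed of each of stake_a, stake_b, stake_c, stake_d, comb below 0.01 m/s and distance between rest_seat and comb below 0.012 m and distance between rest_bottom and comb_tips below 0.012 m and contact force between the fingers and comb below 0.05 N); the robot touches nothing.
It fails at once if a stake is touched by the robot instead of the comb (contact force between any of the arm, the fingers and stake_a above 0.5 N or contact force between any of the arm, the fingers and stake_b above 0.5 N or contact force between any of the arm, the fingers and stake_c above 0.5 N or contact force between any of the arm, the fingers and stake_d above 0.5 N).
It fails at once if a bystander (snips, label box, roll of tape) is moved more than 20 mm (distance of any of snips, label_box, tape from where it was at the start of the episode above 0.02 m).
It also fails if it takes over 72 s, if anything falls off the work surface, if the arm or the gripper's body presses on something with over 40 N, if the wrist force passes 120 N, or if a joint passes its speed limit or range.

## Working session

There is one attempt and no reset: what is moved stays moved. The work goes in short steps, Python scripts to look and compute and a tool call to move; the robot and the scene stay as the last step left them, time stands still between calls to the robot, and variables do not carry over. Pictures are saved under pics/ and viewed, about 8 in all and at most 12, crops included, and the job is handed in when it is done.

Besides the shell and the picture viewer there is one more tool, called after "Call:" as name(argument=value, ...), one argument or row to a line, values as JSON. play_rows: Moves the arm, as the interface text tells. Its arguments: {"type":"object","properties":{"deltas":{"type":"array","items":{"type":"array","items":{"type":"number"}}},"squeeze":{"type":"number"}},"required":["deltas"]}

```bash
mkdir -p pics
cat > h.py <<'E'
import numpy as np, cv2
from rig import sensors, capture, order, ctrl
def pts(c):
    v,u=np.mgrid[0:480,0:640]; z=c["z_map"]
    p=np.stack([(u-c["cx"])/c["fx"]*z,(v-c["cy"])/c["fy"]*z,z],-1)
    return p@np.array(c["rotation"]).T+np.array(c["eye"])
def save(n,img,x=1):
    cv2.imwrite("pics/"+n+".png",cv2.resize(np.ascontiguousarray(img[...,::-1]),None,fx=x,fy=x,interpolation=cv2.INTER_CUBIC))
E
python3 - <<'E'
from h import *
for n in("top","scene"):
    c=capture(n); save(n+"0",c["pixels"]); np.savez(n+"0.npz",**c)
    print(n,c["eye"],c["rotation"],c["fx"])
print(sensors.sense())
print(ctrl.tcp_to_grasp)
E
```

```text
top [-569.39130672  387.94765662 1603.50432805] [ 0.20265788 -0.57372939  0.75085829 -0.25685831] 588.1700728446336
scene [ -28.29301443 -805.04478766 1084.8890182 ] [-0.38515604  0.87474846 -0.26881472  0.11919987] 572.5645509046202
{'time_s': 0.1, 'joints': array([ 1.06462952e+00,  3.13357729e-01,  1.49837289e+00,  3.29993244e-05,
        1.33101100e+00, -2.23403812e-01]), 'dq': array([ 0.0001117 , -0.00066055, -0.00131127, -0.00137594,  0.00106618,
        0.00033587]), 'tau': array([ 1.91785082e-03, -4.12894964e+01, -2.60139406e+01, -1.89475581e-04,
        2.97876883e-03, -9.20799863e-06]), 'eef_pos': array([146.36831865, 503.93779344, 230.80645778]), 'ee_rot': array([-2.19917035e-04,  1.40914825e-01,  9.90021556e-01, -5.30965412e-04]), 'force': array([ 0.65041236,  0.02199179, -0.21650239]), 'wrist_torque': array([ 0.01520818,  0.03938113, -0.03862683]), 'grip_width': 0.9994762174165487}
-18.700000000000003
```

Rotation is a quaternion.

View pics/top0.png

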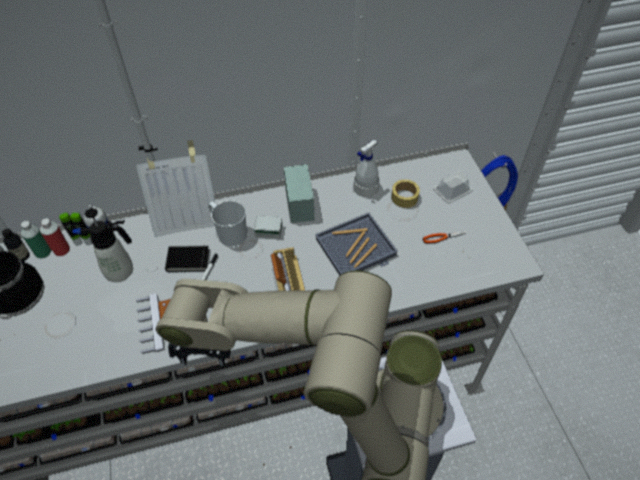

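View pics/scene0.png

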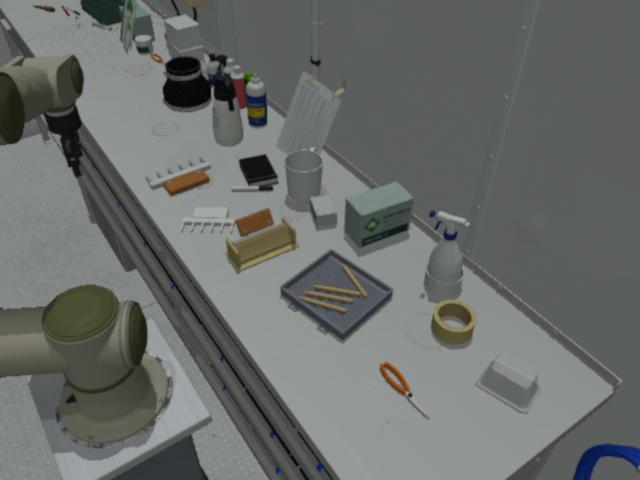

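```bash
sed -i 's/^import.*/&\nfrom scipy.spatial.transform import Rotation as R/; s/np.array(c\["rotation"\]).T/R.from_quat(c["rotation"],scalar_first=True).as_matrix().T/' h.py
python3 - <<'E'
from h import *
for n in("top","scene"):
    c=dict(np.load(n+"0.npz")); P=pts(c)
    for uv in [(100,400),(320,240),(400,400)]: print(n,uv,P[uv[1],uv[0]].round(0))
    print(c["cx"],c["cy"])
E
```

```text
top (100, 400) [ 335.  880. -196.]
top (320, 240) [604.  76.  27.]
top (400, 400) [-85.  67. 266.]
316.5903135731086 233.96067714936572
scene (100, 400) [-31. -60.  88.]
scene (320, 240) [641. 152.   5.]
scene (400, 400) [ 499. -355.    1.]
314.9628447005525 236.94656066551968
```

Run:
```python
from h import *
c=dict(np.load("scene0.npz")); P=pts(c)
save("crop1",c["pixels"][195:345,170:400],3.4)
roi=np.zeros((480,640),bool); roi[240:350,270:405]=1
for lo,hi in((25,34),(4,40)):
    m=roi&(P[...,2]>lo)&(P[...,2]<hi); q=P[m][:,:2]
    print(lo,m.sum(),cv2.minAreaRect(q.astype(np.float32)))
bench=roi&(P[...,2]<4); print(np.median(P[bench],0))
t=dict(np.load("top0.npz")); T=pts(t); r2=np.zeros((480,640),bool); r2[210:280,310:400]=1
for lo,hi in((25,34),(4,40)):
    m=r2&(T[...,2]>lo)&(T[...,2]<hi); print("top",m.sum(),cv2.minAreaRect(T[m][:,:2].astype(np.float32)))
# rest
rr=np.zeros((480,640),bool); rr[205:272,222:302]=1
m=rr&(P[...,2]>4)
print("rest",cv2.minAreaRect(P[m][:,:2].astype(np.float32)))
m=rr&(P[...,2]>53)&(P[...,2]<64); print("r60",m.sum(),cv2.minAreaRect(P[m][:,:2].astype(np.float32)))
px=c["pixels"].astype(int)
g=rr&(px[...,0]>px[...,2]*2.2)&(P[...,2]>50); v,u=np.nonzero(g);print("grip",g.sum(),u.min(),u.max(),v.min(),v.max(),P[g].mean(0),np.percentile(P[g][:,2],[2,50,98]),cv2.minAreaRect(P[g][:,:2].astype(np.float32)))
for r in range(205,275,5): print(r,[tuple(P[r,x].round().astype(int)) for x in range(230,300,12)])
```

```text
25 1061 ((569.9952392578125, 2.3971710205078125), (355.8582763671875, 267.2766418457031), 73.84976959228516)
4 7331 ((576.7833251953125, -27.3502197265625), (371.56280517578125, 368.84588623046875), 55.80353546142578)
[564.70783827 -55.16235154   1.14570938]
top 443 ((600.3079223632812, -28.199905395507812), (274.53759765625, 215.44842529296875), 11.913722038269043)
top 3731 ((575.4176025390625, -42.983917236328125), (316.68878173828125, 297.3603515625), 74.55459594726562)
rest ((229.37942504882812, -181.24639892578125), (1329.2518310546875, 234.8773956298828), 57.5352897644043)
r60 570 ((487.8785400390625, 211.5463409423828), (68.00565338134766, 179.2694549560547), 88.25835418701172)
grip 510 236 272 209 235 [485.70120422 236.25094997  87.78370759] [ 64.54505989  84.60491091 102.16959248] ((217.28338623046875, -256.260986328125), (1198.7523193359375, 94.22708129882812), 61.39741134643555)
205 [(np.int64(506), np.int64(427), np.int64(7)), (np.int64(538), np.int64(412), np.int64(2)), (np.int64(565), np.int64(388), np.int64(6)), (np.int64(594), np.int64(366), np.int64(8)), (np.int64(62
[... 3000 characters left out ...]
.int64(5)), (np.int64(478), np.int64(172), np.int64(2)), (np.int64(-28), np.int64(-805), np.int64(1085)), (np.int64(532), np.int64(136), np.int64(1))]
265 [(np.int64(389), np.int64(209), np.int64(2)), (np.int64(414), np.int64(186), np.int64(7)), (np.int64(443), np.int64(174), np.int64(0)), (np.int64(469), np.int64(157), np.int64(0)), (np.int64(494), np.int64(134), np.int64(5)), (np.int64(522), np.int64(119), np.int64(2))]
270 [(np.int64(381), np.int64(192), np.int64(2)), (np.int64(406), np.int64(172), np.int64(4)), (np.int64(433), np.int64(157), np.int64(2)), (np.int64(459), np.int64(138), np.int64(3)), (np.int64(485), np.int64(120), np.int64(4)), (np.int64(510), np.int64(100), np.int64(6))]
```

View pics/crop1.png

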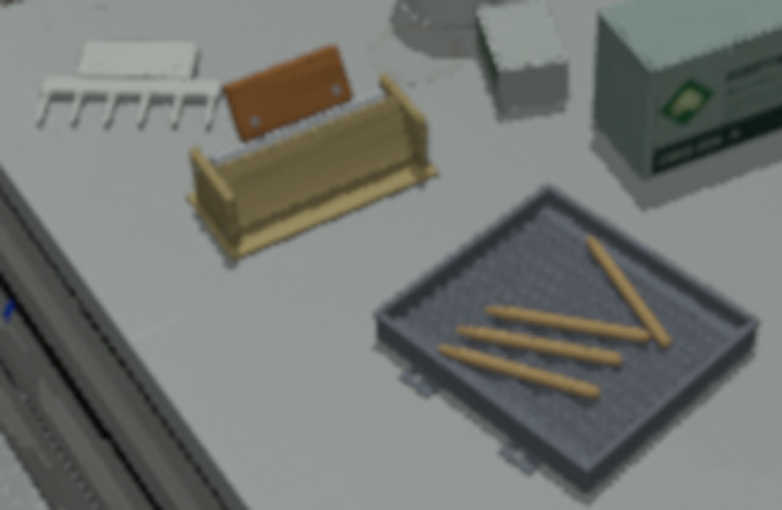

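```bash
cat > fit.py <<'E'
from h import *
from scipy.optimize import least_squares
def rect_d(q,w,h):
    a=np.abs(q)-[w/2,h/2]
    return np.where((a>0).any(1),np.hypot(*np.maximum(a,0).T),a.max(1))
def fit_rect(q,w,h,x0,fs=3):
    def f(p):
        c,s=np.cos(p[2]),np.sin(p[2]); d=q-p[:2]
        return rect_d(np.c_[d@[c,s],d@[-s,c]],w,h)
    return least_squares(f,x0,loss="soft_l1",f_scale=fs)
def erode(m,k=3): return cv2.erode(m.astype(np.uint8),np.ones((k,k)))>0
E
python3 - <<'E'
from fit import *
C=[dict(np.load(n+"0.npz")) for n in("scene","top")]; PP=[pts(c) for c in C]
rois=[(240,350,270,405),(210,280,310,400)]
rim=[];
for c,P,(a,b,d,e) in zip(C,PP,rois):
    px=c["pixels"].astype(int); m=np.zeros((480,640),bool); m[a:b,d:e]=1
    box=(abs(P[...,0]-590)<190)&(abs(P[...,1]+20)<190)&m
    k=box&(P[...,2]>24)&(P[...,2]<36)&(px[...,0]<px[...,2]+5)&(px.sum(-1)<330); rim.append(P[k][:,:2])
    print(k.sum(),P[k].mean(0))
for q in rim+[np.vstack(rim)]:
    for w,h in((185,205),):
        for y in np.radians([-60,-30,30,60,0,90]):
            r=fit_rect(q,w,h,[590,-20,y]); print(len(q),w,h,r.x[:2].round(1),np.degrees(r.x[2]).round(1),round(r.cost))
# grip
P=PP[0];px=C[0]["pixels"].astype(int)
m=np.zeros((480,640),bool); m[205:240,230:275]=1
g=m&(px[...,0]>px[...,2]*1.8)&(abs(P[...,1]-235)<40)&(P[...,2]>55)
v,u=np.nonzero(g); print(g.sum(),u.min(),u.max(),v.min(),v.max())
q=P[erode(g)]; ctr=q.mean(0); U,S,V=np.linalg.svd(q-ctr); print(ctr,S/np.sqrt(len(q)),V)
for ax in V[:2]: t=(P[g]-ctr)@ax; print(np.percentile(t,[0,2,98,100]))
E
```

```text
804 [555.4774599  -47.43796725  29.933833  ]
310 [553.43616581 -30.07535262  29.33515149]
804 185 205 [565.8 -40.8] -78.3 17982
804 185 205 [557.8 -37.1] 12.0 4797
804 185 205 [557.8 -37.1] 12.0 4797
804 185 205 [565.8 -41. ] 101.2 17982
804 185 205 [557.8 -37.1] 12.0 4797
804 185 205 [565.8 -40.8] 101.7 17982
310 185 205 [566.4 -27.8] -76.6 8105
310 185 205 [560.1 -34.8] 12.0 3418
310 185 205 [560.1 -34.8] 12.0 3418
310 185 205 [566.4 -27.8] 103.4 8105
310 185 205 [560.1 -34.8] 12.0 3418
310 185 205 [566.4 -27.8] 103.4 8105
1114 185 205 [566.2 -38. ] -78.1 27171
1114 185 205 [558.3 -36.5] 12.1 8559
1114 185 205 [558.3 -36.5] 12.1 8559
1114 185 205 [566.2 -38. ] 101.9 27171
1114 185 205 [558.3 -36.5] 12.1 8559
1114 185 205 [566.2 -38. ] 101.9 27171
546 236 272 209 235
[486.57538484 240.7765391   84.60294161] [23.85416205 10.80290297  3.12855054] [[-0.99973961  0.02056298  0.00989338]
 [ 0.01874494  0.49279819  0.86994171]
 [ 0.01301315  0.86990063 -0.49305532]]
[-52.30696464 -47.64129889  43.72923314  47.67552823]
[-25.21168782 -23.17471881  19.62188473  21.10399256]
```

```bash
cat > stakes.py <<'E'
from fit import *
import sys
TC=np.array([559,-36]); TY=np.radians(12.0); TR=np.array([[np.cos(TY),np.sin(TY)],[-np.sin(TY),np.cos(TY)]])
def stakes(c,zz=19.4):
    P=pts(c);px=c["pixels"].astype(int); w=(P[...,:2]-TC)@TR.T
    m=(abs(w[...,0])<92)&(abs(w[...,1])<103)&(px[...,0]>px[...,2]*1.35)&(px[...,0]>70)&(P[...,2]<45)
    n,l,st,ce=cv2.connectedComponentsWithStats(m.astype(np.uint8))
    M=R.from_quat(c["rotation"],scalar_first=True).as_matrix()
    for i in range(1,n):
        if st[i,4]<25: continue
        v,u=np.nonzero(l==i); d=np.c_[(u-c["cx"])/c["fx"],(v-c["cy"])/c["fy"],np.ones(len(u))]@M.T
        q=c["eye"]+d*((zz-c["eye"][2])/d[:,2])[:,None]; q=(q[:,:2]-TC)@TR.T   # rays cut with plane z=zz
        r=cv2.minAreaRect(q.astype(np.float32)); b=cv2.boxPoints(r); e=b-np.roll(b,-1,0); k=np.argmax(np.hypot(*e.T)); a=e[k]*np.sign(e[k][1])
        print(st[i,:2]+st[i,2:4]//2,st[i,4],"mid",np.round(r[0],1),"size",np.round(r[1],0),"ang",round(np.degrees(np.arctan2(-a[0],a[1])),1),"zmed",np.median(P[l==i][:,2]).round(1))
E
python3 - <<'E'
from stakes import *
for n in("scene","top"):
    c=dict(np.load(n+"0.npz"));print(n); stakes(c)
    P=pts(c); w=(P[...,:2]-TC)@TR.T
    if n=="scene":
        m=(P[...,2]>50)&(P[...,2]<400)&(abs(w[...,0])<260)&(abs(w[...,1])<260)&(P[...,0]>430)
        k,l,st,ce=cv2.connectedComponentsWithStats(m.astype(np.uint8))
        for i in range(1,k):
            if st[i,4]>60: q=P[l==i]; print("obst",st[i,:4],np.percentile(q,3,0).round(),np.percentile(q,97,0).round(),"tray",np.percentile(w[l==i],3,0).round(),np.percentile(w[l==i],97,0).round())
E
```

```text
scene
[340 281] 325 mid [23.9 -7.8] size [115. 110.] ang -3.0 zmed 23.6
[329 296] 181 mid [-25.8   1.6] size [ 13. 120.] ang 30.0 zmed 23.3
[322 304] 182 mid [-54.6  -4.2] size [ 13. 121.] ang 23.3 zmed 23.4
obst [344 191  48  45] [713.  59.  54.] [798. 146. 123.] tray [174.  43.] [257. 142.]
obst [425 211  44  73] [ 767. -193.   52.] [ 822. -125.  227.] tray [ 178. -205.] [ 229. -133.]
obst [253 218  42  23] [476. 179.  50.] [574. 227.  64.] tray [-30. 208.] [ 66. 259.]
top
[350 242] 192 mid [25.6 -8.3] size [111. 109.] ang -3.1 zmed 22.1
[359 250] 91 mid [-25.    0.2] size [ 11. 119.] ang 30.0 zmed 22.2
[365 255] 94 mid [-53.3  -7.6] size [ 11. 119.] ang 24.0 zmed 21.6
```

Run:
```python
from stakes import *
c=dict(np.load("scene0.npz")); M=R.from_quat(c["rotation"],scalar_first=True).as_matrix()
uv=np.array([(490,311),(648,336),(592,240),(667,343)])/3.4+[170,195]
d=np.c_[(uv[:,0]-c["cx"])/c["fx"],(uv[:,1]-c["cy"])/c["fy"],np.ones(4)]@M.T
q=c["eye"]+d*((19.4-c["eye"][2])/d[:,2])[:,None]; q=(q[:,:2]-TC)@TR.T
print(q.round(1),(q[:2].mean(0)),(q[2:].mean(0)))
# plan to pregrasp: tool pose
s=sensors.sense(); Rc=R.from_quat(s["ee_rot"],scalar_first=True)
zt=np.array([0,-.5,-.866]);xt=np.array([-1,0.02,0]);xt/=np.linalg.norm(xt);zt-=xt*(zt@xt);zt/=np.linalg.norm(zt);yt=np.cross(zt,xt)
Rt=R.from_matrix(np.c_[xt,yt,zt]); rv=(Rt*Rc.inv()).as_rotvec(); print("turn units",np.degrees(rv)/6)
O=np.array([488.7,246,79.5]); up=-zt
for h in(-11,70): T=O+up*h; print("TCP at",h,T,"units",(T-s["eef_pos"])/40)
```

```text
[[-27.3  48.6]
 [ 35.  -51.8]
 [ 80.4  43.3]
 [ 39.4 -66.3]] [ 3.83396799 -1.60373551] [ 59.86292705 -11.47791171]
turn units [-4.94597583  0.75180969  2.45255663]
TCP at -11 [488.59003607 240.50180335  69.97331424] units [ 8.55554294 -6.58589975 -4.02082859]
TCP at 70 [489.39977048 280.98852416 140.1243639 ] units [ 8.5757863  -5.57373173 -2.26705235]
```

Call:
play_rows(
  deltas=[
    [0.53,-0.35,0,-0.31,0.05,0.15,-0.3],
    [0.53,-0.35,0,-0.31,0.05,0.15,-0.3],
    [0.53,-0.35,0,-0.31,0.05,0.15,-0.3],
    [0.53,-0.35,0,-0.31,0.05,0.15,-0.3],
    [0.53,-0.35,0,-0.31,0.05,0.15,-0.3],
    [0.53,-0.35,0,-0.31,0.05,0.15,-0.3],
    [0.53,-0.35,0,-0.31,0.05,0.15,-0.3],
    [0.53,-0.35,0,-0.31,0.05,0.15,-0.3],
  ],
  squeeze=40,
)

```text
time_s: 0.77
eef_pos: [317.0, 391.3, 231.0]
ee_rot: [-0.003, 0.077, 0.988, -0.132]
force: [-0.7, -0.5, -0.1]
grip_width: 0.352
```

Call:
play_rows(
  deltas=[
    [0.54,-0.35,-0.2,-0.31,0.05,0.15,-0.3],
    [0.54,-0.35,-0.2,-0.31,0.05,0.15,-0.3],
    [0.54,-0.35,-0.3,-0.31,0.05,0.15,-0.3],
    [0.54,-0.35,-0.3,-0.31,0.05,0.15,-0.3],
    [0.54,-0.35,-0.3,-0.31,0.05,0.15,-0.3],
    [0.54,-0.35,-0.3,-0.31,0.05,0.15,-0.3],
    [0.54,-0.35,-0.3,-0.31,0.05,0.15,-0.3],
    [0.54,-0.35,-0.3,-0.31,0.05,0.15,-0.3],
  ],
)

```text
time_s: 1.43
eef_pos: [489.8, 279.3, 142.3]
ee_rot: [-0.005, 0.012, 0.965, -0.26]
force: [0.1, 0.7, 0.5]
grip_width: 0.352
```

```bash
cat > goto.py <<'E'
from h import *
def tgt(O,slot_up,xdir):
    zt=-np.array(slot_up,float);xt=np.array(xdir,float);xt/=np.linalg.norm(xt);zt-=xt*(zt@xt);zt/=np.linalg.norm(zt);return R.from_matrix(np.c_[xt,np.cross(zt,xt),zt])
def todo(T,Rt):
    s=sensors.sense(); rv=(Rt*R.from_quat(s["ee_rot"],scalar_first=True).inv()).as_rotvec()
    print("t",s["time_s"],"pos",s["eef_pos"].round(1),"grip",s["grip_width"],"F",s["force"].round(1))
    print("shift",((T-s["eef_pos"])/40).round(3),"turn",(np.degrees(rv)/6).round(3))
E
python3 - <<'E'
from goto import *
Rt=tgt(0,(0,.5,.866),(-1,.02,0)); O=np.array([488.7,246,79.5]); up=np.array([0,.5,.866])
for h in(-11,70): todo(O+up*h,Rt)
c=capture("scene"); np.savez("scene1.npz",**c); save("s1",c["pixels"][150:300,170:370],3.5)
E
```

```text
t 1.4333 pos [489.8 279.3 142.3] grip 0.3520455794697454 F [0.1 0.7 0.5]
shift [-0.027 -0.969 -1.809] turn [ 0.028 -0.038  0.053]
t 1.4333 pos [489.8 279.3 142.3] grip 0.3520455794697454 F [0.1 0.7 0.5]
shift [-0.027  0.043 -0.055] turn [ 0.028 -0.038  0.053]
```

View pics/s1.png

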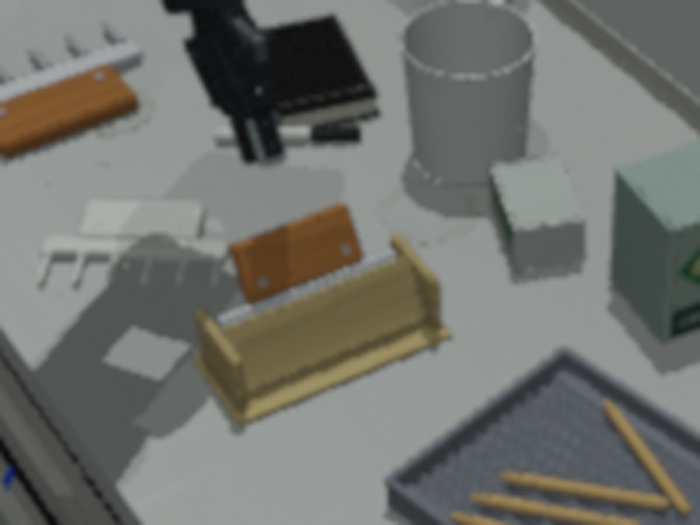

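Call:
play_rows(
  deltas=[
    [0,-0.16,-0.3,0,0,0.05,-0.3],
    [0,-0.16,-0.3,0,0,0,-0.3],
    [-0.02,-0.16,-0.3,0,0,0,-0.3],
    [0,-0.16,-0.3,0,0,0,-0.3],
    [0,-0.16,-0.3,0,0,0,-0.3],
    [0,-0.16,-0.3,0,0,0,-0.3],
    [0,0,0,0,0,0,-0.3],
    [0,0,0,0,0,0,-0.3],
  ],
)

```text
time_s: 2.15
eef_pos: [487.8, 241.7, 71.1]
ee_rot: [-0.005, 0.01, 0.966, -0.26]
force: [0.4, 1.0, 1.0]
grip_width: 0.351
```

Run:
```python
from goto import *
Rt=tgt(0,(0,.5,.866),(-1,.02,0)); O=np.array([488.7,246,79.5]); up=np.array([0,.5,.866])
todo(O+up*-11,Rt)
c=capture("scene"); np.savez("scene1.npz",**c); save("s2",c["pixels"][160:270,200:330],5)
```

```text
t 2.15 pos [487.8 241.7  71.1] grip 0.3509451285671582 F [0.4 1.  1. ]
shift [ 0.021 -0.029 -0.028] turn [ 0.015 -0.038  0.015]
```

View pics/s2.png

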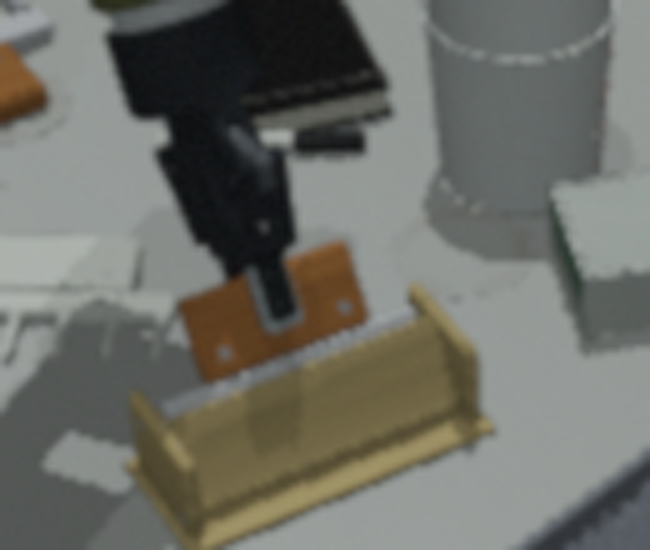

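The front finger lies in front of the grip, centred at crop (280,300), clear of the rest: good. Now I close.

Call:
play_rows(
  deltas=[
    [0,0,0,0,0,0,-1],
    [0,0,0,0,0,0,-1],
    [0,0,0,0,0,0,-1],
    [0,0,0,0,0,0,-1],
    [0,0,0,0,0,0,-1],
    [0,0,0,0,0,0,-1],
  ],
  squeeze=80,
)

```text
time_s: 2.7
eef_pos: [488.5, 241.4, 72.7]
ee_rot: [-0.004, 0.01, 0.966, -0.26]
force: [-1.5, -4.2, 4.6]
grip_width: 0.15
```

Run:
```python
from h import *
s=sensors.sense(); print(s["eef_pos"],s["ee_rot"],s["grip_width"]*85,s["force"],s["wrist_torque"])
```

```text
[488.46840204 241.40079453  72.7454391 ] [-0.00351698  0.0104256   0.96553726 -0.26003219] 12.711985565168439 [-1.54860524 -4.20859632  4.62989676] [-0.92955932 -0.01187789 -0.43910352]
```

Call:
play_rows(
  deltas=[
    [0,0.12,0.2,0,0,0,-1],
    [0,0.2,0.35,0,0,0,-1],
    [0,0.25,0.43,0,0,0,-1],
    [0,0.25,0.43,0,0,0,-1],
    [0,0.25,0.43,0,0,0,-1],
    [0,0,0.43,0,0,0,-1],
    [0,0,0.43,0,0,0,-1],
    [0,0,0,0,0,0,-1],
  ],
)

```text
time_s: 3.37
eef_pos: [489.0, 285.6, 182.9]
ee_rot: [-0.001, 0.01, 0.966, -0.258]
force: [0.1, -0.1, -1.2]
grip_width: 0.146
```

Run:
```python
from goto import *
from stakes import TC
t=np.radians(12); Rt=tgt(0,(0,0,1),(-np.cos(t),-np.sin(t),0))
todo(np.array([559,-36,150.]),Rt)
c=capture("scene"); np.savez("scene2.npz",**c); save("s3",c["pixels"][140:270,180:330],5)
```

```text
t 3.3667 pos [489.  285.6 182.9] grip 0.14587347726200783 F [ 0.1 -0.1 -1.2]
shift [ 1.75  -8.04  -0.821] turn [4.966 0.496 2.151]
```

View pics/s3.png

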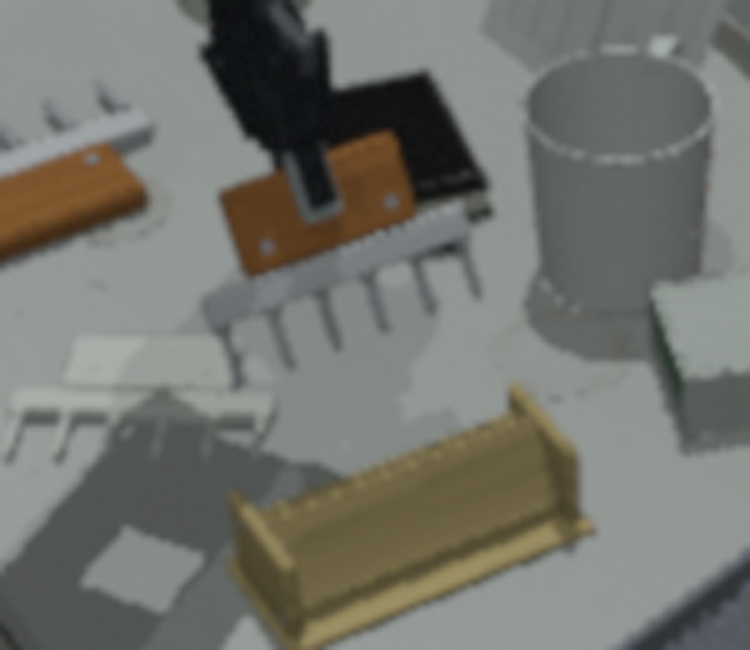

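Call:
play_rows(
  deltas=[
    [0.15,-0.67,0,0.41,0.04,0.18,-1],
    [0.15,-0.67,0,0.41,0.04,0.18,-1],
    [0.15,-0.67,0,0.41,0.04,0.18,-1],
    [0.15,-0.67,0,0.41,0.04,0.18,-1],
    [0.15,-0.67,0,0.41,0.04,0.18,-1],
    [0.15,-0.67,0,0.41,0.04,0.18,-1],
    [0.15,-0.67,0,0.41,0.04,0.18,-1],
    [0.15,-0.67,0,0.41,0.04,0.18,-1],
  ],
)

```text
time_s: 4.08
eef_pos: [535.7, 69.0, 178.2]
ee_rot: [-0.003, -0.068, 0.994, -0.089]
force: [0.6, 0.4, -1.4]
grip_width: 0.153
```

Call:
play_rows(
  deltas=[
    [0.15,-0.67,-0.2,0.41,0.04,0.18,-1],
    [0.15,-0.67,-0.3,0.41,0.04,0.18,-1],
    [0.15,-0.67,-0.3,0.41,0.04,0.18,-1],
    [0.15,-0.67,-0.3,0.41,0.04,0.18,-1],
    [0,0,0,0,0,0,-1],
    [0,0,0,0,0,0,-1],
  ],
)

```text
time_s: 4.58
eef_pos: [559.4, -38.4, 133.5]
ee_rot: [-0.003, -0.104, 0.995, -0.004]
force: [0.5, 1.1, -1.7]
grip_width: 0.15
```

```bash
cat > comb.py <<'E'
from stakes import *
def comb(c,name=None):
    # grip face seen in the image: pose of the grip from cloud (front face), in the world
    P=pts(c);px=c["pixels"].astype(int); s=sensors.sense(); e=s["eef_pos"]; Rc=R.from_quat(s["ee_rot"],scalar_first=True)
    L=Rc.inv().apply((P-e).reshape(-1,3)).reshape(P.shape)   # in the tool frame
    near=(abs(L[...,0])<95)&(abs(L[...,1])<25)&(L[...,2]<80)&(L[...,2]>-60)
    g=near&(px[...,0]>px[...,2]*1.6)&(px[...,0]>60)&(abs(L[...,0])<62)&(L[...,2]<25); q=L[g]
    print("grip n",g.sum(),"x",np.percentile(q[:,0],[1,99]).round(1),"y",np.percentile(q[:,1],[5,50,95]).round(1),"z",np.percentile(q[:,2],[1,99]).round(1))
    mid=q[abs(q[:,2])<60]; 
    if len(q)>20:
        U,S,V=np.linalg.svd(q-q.mean(0),full_matrices=False); print("axes(tool)",V.round(3).tolist())
    b=near&~g&(L[...,2]>9); q=L[b]; print("bar/teeth n",b.sum(),"x",np.percentile(q[:,0],[1,99]).round(1),"zmax",np.percentile(q[:,2],[50,98,100]).round(1))
    w=(e[:2]-TC)@TR.T; a=Rc.as_matrix()[:,0]; print("TCP tray",w.round(1),"z",e[2].round(1),"tool-x yaw-12 deg",np.degrees(np.arctan2(-a[1],-a[0]))-12, "tilt",Rc.as_matrix()[:,2].round(3))
E
python3 - <<'E'
from comb import *
c=capture("scene"); np.savez("scene3.npz",**c); save("s4",c["pixels"][210:350,260:420],5); comb(c); t=capture("top"); np.savez("top3.npz",**t); comb(t); stakes(t)
E
```

```text
grip n 278 x [-44.9  49.2] y [-8.4 -5.4  2.2] z [-32.8  16.1]
axes(tool) [[0.979, 0.03, -0.204], [-0.206, 0.091, -0.974], [-0.011, 0.995, 0.095]]
bar/teeth n 397 x [-74.3  74.5] zmax [28.1 65.4 69.4]
TCP tray [ 0.3 -1.2] z 134.3 tool-x yaw-12 deg 0.05968425152196133 tilt [-0.004 -0.008 -1.   ]Traceback (most recent call last):
  File "<stdin>", line 2, in <module>
  File "comb.py", line 8, in comb
    print("grip n",g.sum(),"x",np.percentile(q[:,0],[1,99]).round(1),"y",np.percentile(q[:,1],[5,50,95]).round(1),"z",np.percentile(q[:,2],[1,99]).round(1))
                               ~~~~~~~~~~~~~^^^^^^^^^^^^^^^
    return _quantile_unchecked(
        a, q, axis, out, overwrite_input, method, keepdims, weights)
    return _ureduce(a,
                    func=_quantile_ureduce_func,
    ...<5 lines>...
                    overwrite_input=overwrite_input,
                    method=method)
    r = func(a, **kwargs)
    result = _quantile(arr,
                       quantiles=q,
    ...<2 lines>...
                       out=out,
                       weights=wgt)
    slices_having_nans = np.isnan(arr[-1, ...])
                                  ~~~^^^^^^^^^
IndexError: index -1 is out of bounds for axis 0 with size 0
```

View pics/s4.png

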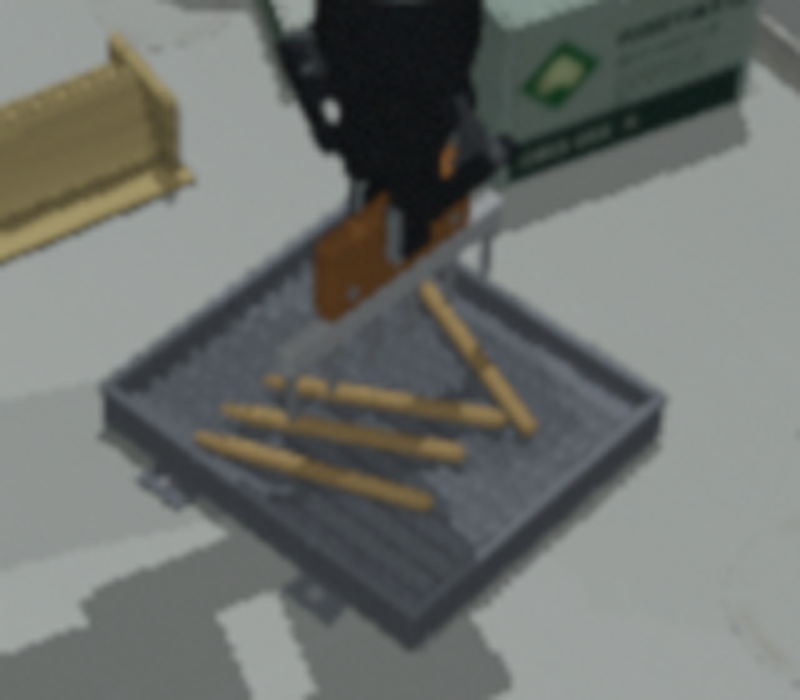

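Run:
```python
from stakes import *
for n in("scene0","scene1","scene2","top0"):
    c=dict(np.load(n+".npz")); P=pts(c);px=c["pixels"].astype(int)
    w=(P[...,:2]-TC)@TR.T; z=P[...,2]
    wood=cv2.dilate((px[...,0]>px[...,2]*1.15).astype(np.uint8),np.ones((5,5)))>0
    m=(abs(w[...,0])<74)&(abs(w[...,1])<88)&~wood&(z>0)&(z<25)
    x=w[...,0][m];zz=z[m];y=w[...,1][m]
    for nm,val in(("z",zz),("gray",px.sum(-1)[m])):
        v=val-np.median(val); A=np.c_[x,y,np.ones(len(x)),np.cos(2*np.pi*x/14),np.sin(2*np.pi*x/14)]
        p=np.linalg.lstsq(A,v,rcond=None)[0]; print(n,nm,m.sum(),"amp",np.hypot(p[3],p[4]).round(2),"peak at x=",(np.arctan2(p[4],p[3])/2/np.pi*14).round(2),"medz",np.median(zz).round(1))
```

```text
scene0 z 1514 amp 1.01 peak at x= -5.99 medz 12.7
scene0 gray 1514 amp 3.32 peak at x= -0.94 medz 12.7
scene1 z 1524 amp 0.88 peak at x= -6.5 medz 12.8
scene1 gray 1524 amp 3.04 peak at x= -0.77 medz 12.8
scene2 z 1507 amp 1.08 peak at x= -6.2 medz 12.9
scene2 gray 1507 amp 3.37 peak at x= -0.96 medz 12.9
top0 z 806 amp 0.36 peak at x= 4.37 medz 12.1
top0 gray 806 amp 0.69 peak at x= -1.5 medz 12.1
```

Call:
play_rows(
  deltas=[
    [0.08,0,-0.3,0,0,0,-1],
    [0,0,-0.4,0,0,0,-1],
    [0,0,-0.35,0,0,0,-1],
    [0,0,-0.2,0,0,0,-1],
    [0,0,0,0,0,0,-1],
  ],
)

```text
time_s: 5.1
eef_pos: [562.5, -36.1, 83.6]
ee_rot: [-0.003, -0.106, 0.994, -0.004]
force: [0.2, 0.2, -2.2]
grip_width: 0.149
```

Run:
```python
from comb import *
print(sensors.sense()["force"])
c=capture("scene"); save("s5",c["pixels"][225:345,270:410],5.5); comb(c);
```

```text
[ 0.24446763  0.22353507 -2.18545726]
grip n 235 x [-41.8  50.1] y [-6.4 -3.9  2.7] z [-33.1  16.1]
axes(tool) [[0.995, 0.002, -0.103], [-0.103, 0.068, -0.992], [0.005, 0.998, 0.068]]
bar/teeth n 1234 x [-89.6  83.7] zmax [63.9 76.7 79.9]
TCP tray [ 4.  -1.1] z 84.7 tool-x yaw-12 deg 0.20398288141442755 tilt [-0.003 -0.009 -1.   ]
```

View pics/s5.png

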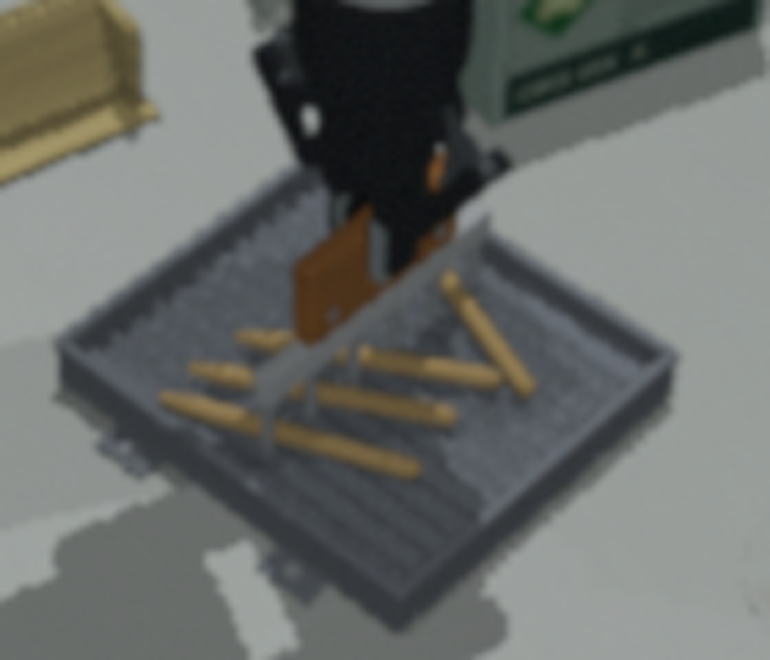

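Run:
```python
from comb import *
c=capture("scene"); M=R.from_quat(c["rotation"],scalar_first=True).as_matrix(); s=sensors.sense(); Rc=R.from_quat(s["ee_rot"],scalar_first=True)
for z in(31,65,68):
    L=np.array([[x,0,z] for x in(70,42,14,-14,-42,-70)]); W=Rc.apply(L)+s["eef_pos"]; q=(W-c["eye"])@M; uv=q[:,:2]/q[:,2:]*[c["fx"],c["fy"]]+[c["cx"],c["cy"]]
    print(z,((uv-[270,225])*5.5).round().astype(int).tolist())
# project stakes with assumed ends
for nm,(mx,my,a) in dict(a=(-54.6,-4.2,23.3),b=(-25.8,1.6,30),c=(3.8,-1.6,31.8),d=(59.9,-11.5,-20.5)).items():
    d=np.array([-np.sin(np.radians(a)),np.cos(np.radians(a))])*62; W=np.array([[mx,my]-d,[mx,my]+d])@TR+TC; W=np.c_[W,[19.4,19.4]]
    q=(W-c["eye"])@M; uv=q[:,:2]/q[:,2:]*[c["fx"],c["fy"]]+[c["cx"],c["cy"]]; print(nm,((uv-[270,225])*5.5).round().astype(int).tolist())
```

```text
31 [[265, 389], [309, 355], [352, 321], [393, 288], [434, 256], [474, 225]]
65 [[265, 441], [308, 407], [350, 373], [391, 340], [431, 308], [471, 276]]
68 [[265, 446], [308, 411], [350, 378], [391, 345], [431, 312], [471, 281]]
a [[418, 469], [156, 395]]
b [[455, 415], [187, 365]]
c [[505, 380], [236, 337]]
d [[533, 395], [404, 219]]
```

Call:
play_rows(
  deltas=[
    [-0.03,0,-0.05,0,0,0,-1],
    [0,0,-0.05,0,0,0,-1],
    [0,0,0,0,0,0,-1],
  ],
)

```text
time_s: 5.45
eef_pos: [561.7, -37.1, 81.8]
ee_rot: [-0.002, -0.106, 0.994, -0.004]
force: [-5.5, -0.5, 0.5]
grip_width: 0.15
```

Call:
play_rows(
  deltas=[
    [0,0,-0.05,0,0,0,-1],
    [0,0,0,0,0,0,-1],
  ],
)

```text
time_s: 5.62
eef_pos: [561.3, -37.4, 80.6]
ee_rot: [-0.002, -0.106, 0.994, -0.005]
force: [-11.4, -2.4, 11.3]
grip_width: 0.149
```

Call:
play_rows(
  deltas=[
    [0,0,-0.05,0,0,0,-1],
    [0,0,0,0,0,0,-1],
  ],
)

```text
time_s: 5.78
eef_pos: [560.9, -37.7, 79.8]
ee_rot: [-0.003, -0.106, 0.994, -0.005]
force: [-18.9, -2.5, 25.1]
grip_width: 0.15
```

Call:
play_rows(
  deltas=[
    [-0.04,-0.01,0.08,0,0,0,-1],
    [-0.02,0,0.04,0,0,0,-1],
    [0,0,0,0,0,0,-1],
    [0,0,0,0,0,0,-1],
  ],
)

```text
time_s: 6.12
eef_pos: [559.9, -37.4, 82.0]
ee_rot: [-0.001, -0.106, 0.994, -0.004]
force: [0.9, -0.2, -1.9]
grip_width: 0.151
```

Run:
```python
from comb import *
s=sensors.sense();print(s["force"],s["wrist_torque"]); c=capture("scene"); comb(c)
```

```text
[ 0.86806891 -0.17134336 -1.85490156] [-0.01546712  0.0453459   0.03251733]
grip n 241 x [-43.   49.8] y [-6.4 -3.9  3.2] z [-34.1  15.8]
axes(tool) [[0.995, 0.005, -0.102], [-0.102, 0.064, -0.993], [0.002, 0.998, 0.064]]
bar/teeth n 1287 x [-92.7  94.6] zmax [61.  74.8 79.9]
TCP tray [ 0.5 -1.5] z 81.8 tool-x yaw-12 deg 0.1495470317681562 tilt [-0.002 -0.009 -1.   ]
```

Call:
play_rows(
  deltas=[
    [-0.03,0.147,0,0,0,0,-1],
    [-0.03,0.147,0,0,0,0,-1],
    [-0.03,0.147,0,0,0,0,-1],
    [-0.03,0.147,0,0,0,0,-1],
    [-0.03,0.147,0,0,0,0,-1],
    [-0.03,0.147,0,0,0,0,-1],
    [-0.03,0.147,0,0,0,0,-1],
  ],
)

```text
time_s: 6.75
eef_pos: [551.2, 4.5, 82.1]
ee_rot: [-0.001, -0.106, 0.994, -0.004]
force: [0.6, -0.2, -2.0]
grip_width: 0.151
```

Call:
play_rows(
  deltas=[
    [-0.03,0.147,0,0,0,0,-1],
    [-0.03,0.147,0,0,0,0,-1],
    [-0.03,0.147,0,0,0,0,-1],
    [-0.03,0.147,0,0,0,0,-1],
    [-0.03,0.147,0,0,0,0,-1],
    [-0.03,0.147,0,0,0,0,-1],
    [0,0,0,0,0,0,-1],
  ],
)

```text
time_s: 7.33
eef_pos: [543.8, 40.1, 82.1]
ee_rot: [-0.002, -0.106, 0.994, -0.004]
force: [0.2, -0.7, -1.2]
grip_width: 0.151
```

Run:
```python
from comb import *
s=sensors.sense();print(s["force"],s["wrist_torque"]); c=capture("scene"); comb(c); stakes(c); save("s6",c["pixels"][225:345,270:410],5.5)
```

```text
[ 0.23841664 -0.72413616 -1.1595131 ] [ 0.04776007 -0.00041552  0.00093626]
grip n 223 x [-44.2  49. ] y [-6.7 -4.   2.2] z [-35.3  15.5]
axes(tool) [[0.957, 0.016, -0.29], [0.291, -0.049, 0.955], [-0.001, 0.999, 0.052]]
bar/teeth n 1247 x [-91.5  94.4] zmax [65.4 74.6 79.7]
TCP tray [ 1. 77.] z 82.1 tool-x yaw-12 deg 0.19361596915884682 tilt [-0.002 -0.009 -1.   ]
[353 282] 144 mid [54.9 -9.4] size [ 11. 119.] ang 0.3 zmed 19.1
[334 288] 348 mid [ 5.6 11.2] size [ 36. 135.] ang 24.3 zmed 23.2
[324 300] 174 mid [-42.6   1.6] size [ 12. 121.] ang 18.1 zmed 23.5
```

View pics/s6.png

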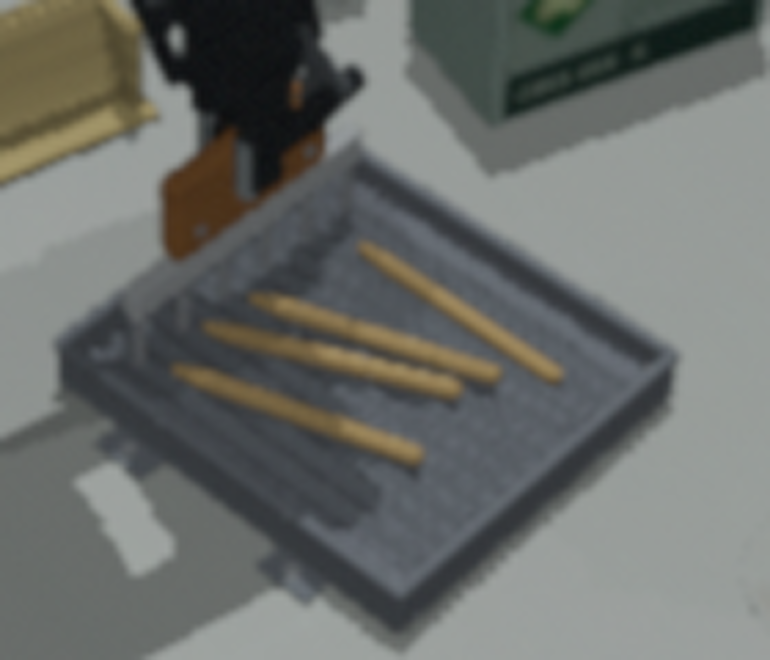

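```bash
cat >> stakes.py <<'E'
def cast(c,uv,zz=19.4):
    M=R.from_quat(c["rotation"],scalar_first=True).as_matrix(); uv=np.atleast_2d(uv)
    d=np.c_[(uv[:,0]-c["cx"])/c["fx"],(uv[:,1]-c["cy"])/c["fy"],np.ones(len(uv))]@M.T
    q=c["eye"]+d*((zz-c["eye"][2])/d[:,2])[:,None]; return (q[:,:2]-TC)@TR.T
E
python3 - <<'E'
from stakes import *
c=capture("scene")
print(cast(c,np.array([(173,370),(423,456),(205,326),(460,390),(252,298),(498,375),(362,245),(560,377)])/5.5+[270,225]).round(1))
E
```

```text
[[-63.3  57.8]
 [-22.9 -57.6]
 [-33.9  66.3]
 [ 17.8 -43.9]
 [ -6.1  63. ]
 [ 36.5 -50.4]
 [ 54.6  49.2]
 [ 55.  -71.4]]
```

Call:
play_rows(
  deltas=[
    [0.03,-0.147,0,0,0,0,-1],
    [0.03,-0.147,0,0,0,0,-1],
    [0.03,-0.147,0,0,0,0,-1],
    [0.03,-0.147,0,0,0,0,-1],
    [0.03,-0.147,0,0,0,0,-1],
    [0.03,-0.147,0,0,0,0,-1],
    [0.03,-0.147,0,0,0,0,-1],
    [0.03,-0.147,0,0,0,0,-1],
  ],
)

```text
time_s: 8.1
eef_pos: [553.8, -8.7, 82.1]
ee_rot: [-0.001, -0.106, 0.994, -0.004]
force: [-0.1, 0.3, -1.7]
grip_width: 0.149
```

Call:
play_rows(
  deltas=[
    [0.03,-0.147,0,0,0,0,-1],
    [0.03,-0.147,0,0,0,0,-1],
    [0.03,-0.147,0,0,0,0,-1],
    [0.03,-0.147,0,0,0,0,-1],
    [0.03,-0.147,0,0,0,0,-1],
    [0.03,-0.147,0,0,0,0,-1],
    [0.03,-0.147,0,0,0,0,-1],
    [0.03,-0.147,0,0,0,0,-1],
  ],
)

```text
time_s: 8.77
eef_pos: [563.4, -55.7, 82.1]
ee_rot: [-0.001, -0.106, 0.994, -0.004]
force: [0.1, 0.7, -2.0]
grip_width: 0.151
```

Call:
play_rows(
  deltas=[
    [0.03,-0.147,0,0,0,0,-1],
    [0.03,-0.147,0,0,0,0,-1],
    [0.03,-0.147,0,0,0,0,-1],
    [0.03,-0.147,0,0,0,0,-1],
    [0,0,0,0,0,0,-1],
  ],
)

```text
time_s: 9.18
eef_pos: [568.3, -79.8, 82.1]
ee_rot: [-0.001, -0.105, 0.994, -0.004]
force: [-0.3, -0.1, -1.4]
grip_width: 0.148
```

Run:
```python
from comb import *
s=sensors.sense();print(s["force"],s["wrist_torque"]); c=capture("scene"); comb(c); stakes(c); save("s7",c["pixels"][225:345,270:410],5.5); stakes(capture("top"))
```

```text
[-0.3361583  -0.12622098 -1.38263847] [0.00499652 0.01085092 0.03674406]
grip n 246 x [-44.  49.] y [-6.9 -4.7  3. ] z [-33.7  16.2]
axes(tool) [[0.991, -0.007, 0.13], [0.13, 0.065, -0.989], [-0.002, 0.998, 0.066]]
bar/teeth n 1356 x [-92.9  94.6] zmax [64.3 75.  79.9]
TCP tray [ -0.  -44.1] z 82.0 tool-x yaw-12 deg 0.1105772312852995 tilt [-0.002 -0.009 -1.   ]
[323 290] 89 mid [-18.9  25.9] size [12. 62.] ang 19.5 zmed 23.6
[367 291] 34 mid [ 54.  -55.2] size [10. 27.] ang 3.3 zmed 19.4
[314 302] 229 mid [-58.6  16.8] size [30. 83.] ang 20.2 zmed 23.4
[353 299] 34 mid [  8.9 -47.6] size [11. 24.] ang 19.6 zmed 22.7
[345 305] 35 mid [-20.3 -47.4] size [11. 23.] ang 29.0 zmed 24.5
[338 312] 40 mid [-47. -49.] size [11. 27.] ang 16.2 zmed 23.5
[350 232] 57 mid [56.9 -9.6] size [13. 72.] ang 0.8 zmed 17.1
[357 247] 90 mid [-9.2  1.5] size [ 11. 113.] ang 20.6 zmed 22.2
[364 255] 179 mid [-51.2  -2.8] size [ 31. 118.] ang 22.4 zmed 22.0
```

Call:
play_rows(
  deltas=[
    [0,0,0.08,0,0,0,-1],
    [0,-0.22,0,0,0,0,-1],
    [0,-0.22,0,0,0,0,-1],
    [0,-0.22,0,0,0,0,-1],
  ],
)

```text
time_s: 9.62
eef_pos: [568.1, -105.9, 85.4]
ee_rot: [-0.001, -0.106, 0.994, -0.004]
force: [0.1, -0.7, -1.5]
grip_width: 0.151
```

Call:
play_rows(
  deltas=[
    [-0.032,0.225,0,0,0,0,-1],
    [-0.032,0.225,0,0,0,0,-1],
    [-0.032,0.225,0,0,0,0,-1],
    [-0.032,0.225,0,0,0,0,-1],
    [-0.032,0.225,0,0,0,0,-1],
    [-0.032,0.225,0,0,0,0,-1],
    [-0.032,0.225,0,0,0,0,-1],
    [-0.032,0.225,0,0,0,0,-1],
  ],
)

```text
time_s: 10.28
eef_pos: [557.7, -31.9, 85.3]
ee_rot: [-0.001, -0.106, 0.994, -0.004]
force: [0.5, 0.1, -1.3]
grip_width: 0.151
```

Call:
play_rows(
  deltas=[
    [-0.032,0.225,0,0,0,0,-1],
    [-0.032,0.225,0,0,0,0,-1],
    [-0.032,0.225,0,0,0,0,-1],
    [-0.032,0.225,0,0,0,0,-1],
    [-0.032,0.225,0,0,0,0,-1],
    [-0.032,0.225,0,0,0,0,-1],
    [-0.032,0.225,0,0,0,0,-1],
    [-0.032,0.225,0,0,0,0,-1],
  ],
)

```text
time_s: 10.95
eef_pos: [547.5, 39.9, 85.3]
ee_rot: [-0.001, -0.106, 0.994, -0.004]
force: [-0.2, -0.1, -2.0]
grip_width: 0.15
```

Run:
```python
from comb import *
s=sensors.sense();print(s["force"],s["wrist_torque"]); c=capture("scene"); comb(c); stakes(c);  stakes(capture("top"))
```

```text
[-0.21783759 -0.05258566 -2.0414628 ] [-0.00370291  0.0781132   0.01858301]
grip n 243 x [-46.   48.9] y [-8.7 -5.7 -0. ] z [-35.   16.2]
axes(tool) [[0.961, 0.027, -0.274], [-0.275, 0.036, -0.961], [-0.016, 0.999, 0.042]]
bar/teeth n 1241 x [-88.9  85.7] zmax [69.2 77.3 79.1]
TCP tray [ 4.5 78. ] z 85.3 tool-x yaw-12 deg 0.20965961434176705 tilt [-0.002 -0.008 -1.   ]
[354 282] 142 mid [54.8 -9.4] size [ 11. 119.] ang 0.1 zmed 19.4
[339 289] 144 mid [12.6  1. ] size [ 10. 120.] ang 0.0 zmed 18.5
[329 298] 158 mid [-29.3  -3.2] size [ 12. 122.] ang 0.1 zmed 19.2
[322 305] 166 mid [-57.4  -6.3] size [ 11. 120.] ang 0.1 zmed 19.3
[349 245] 32 mid [15.8 19.7] size [13. 40.] ang 0.5 zmed 19.4
[361 250] 96 mid [-28.   -4.8] size [ 12. 113.] ang 0.2 zmed 17.5
[365 256] 98 mid [-55.7  -4.7] size [117.  12.] ang -0.1 zmed 16.2
```

Call:
play_rows(
  deltas=[
    [0,0,0.3,0,0,0,-1],
    [0,0,0.5,0,0,0,-1],
    [0,0,0.6,0,0,0,-1],
    [0,0,0.6,0,0,0,-1],
    [0,0,0.5,0,0,0,-1],
    [0,0,0,0,0,0,-1],
  ],
)

```text
time_s: 11.55
eef_pos: [549.3, 38.5, 189.4]
ee_rot: [0.002, -0.106, 0.994, -0.005]
force: [0.1, -0.4, -1.0]
grip_width: 0.148
```

Run:
```python
from comb import *
from goto import todo
c=capture("scene"); stakes(c,14.4); save("s8",c["pixels"][205:345,250:410],5)
Rt=R.from_quat([-0.00351698,0.0104256,0.96553726,-0.26003219],scalar_first=True)
todo(np.array([488.5,286,182.9]),Rt)
comb(c)
```

```text
[354 282] 140 mid [58.6 -6.5] size [ 11. 120.] ang 0.3 zmed 19.9
[339 289] 141 mid [16.2  4. ] size [ 10. 121.] ang 0.4 zmed 19.7
[330 298] 154 mid [-26.3  -1.2] size [ 11. 121.] ang 0.1 zmed 19.3
[322 305] 165 mid [-54.2  -3.4] size [ 12. 121.] ang 0.6 zmed 19.0
t 11.6 pos [548.5  38.6 186.9] grip 0.1490681917823068 F [-0.3  0.5 -1.4]
shift [-1.499  6.184 -0.101] turn [-4.923 -0.457 -2.178]
grip n 284 x [-47.8  49. ] y [-7.5 -4.9  0.4] z [-36.1  12.2]
axes(tool) [[0.959, 0.012, -0.284], [-0.284, 0.043, -0.958], [0.001, 0.999, 0.045]]
bar/teeth n 436 x [-75.1  73.5] zmax [25.4 61.8 68.3]
TCP tray [ 5.2 75.2] z 186.9 tool-x yaw-12 deg 0.1331926124658569 tilt [ 0.002 -0.009 -1.   ]
```

View pics/s8.png

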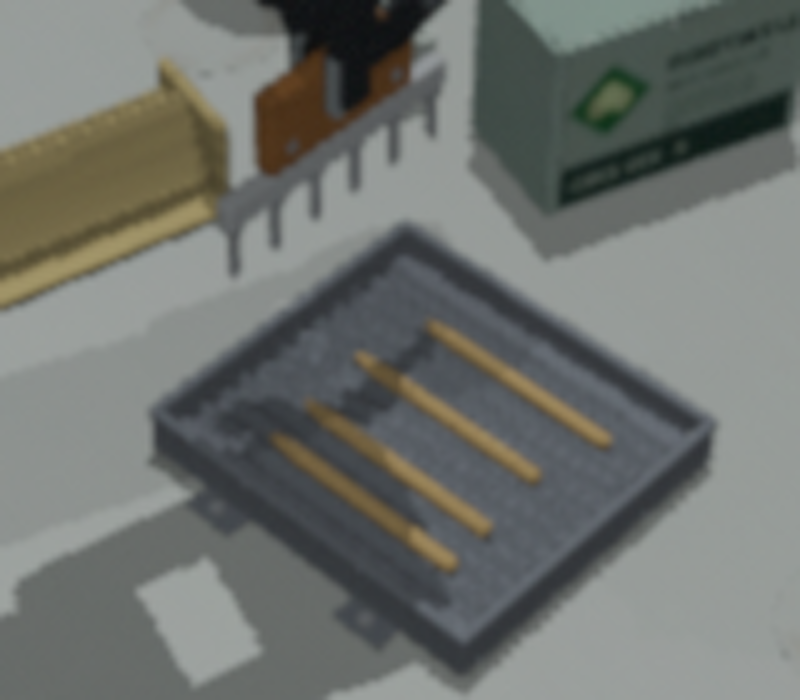

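All four stakes are parallel and down (tops at about 19 mm). Next is the way back to the point over the rest.

Call:
play_rows(
  deltas=[
    [-0.125,0.515,0,-0.41,-0.04,-0.18,-1],
    [-0.125,0.515,0,-0.41,-0.04,-0.18,-1],
    [-0.125,0.515,0,-0.41,-0.04,-0.18,-1],
    [-0.125,0.515,0,-0.41,-0.04,-0.18,-1],
    [-0.125,0.515,0,-0.41,-0.04,-0.18,-1],
    [-0.125,0.515,0,-0.41,-0.04,-0.18,-1],
    [-0.125,0.515,0,-0.41,-0.04,-0.18,-1],
    [-0.125,0.515,0,-0.41,-0.04,-0.18,-1],
  ],
)

```text
time_s: 12.27
eef_pos: [506.8, 204.6, 183.8]
ee_rot: [-0.004, -0.029, 0.984, -0.177]
force: [0.8, -0.3, -1.4]
grip_width: 0.151
```

Call:
play_rows(
  deltas=[
    [-0.125,0.515,0,-0.41,-0.04,-0.18,-1],
    [-0.125,0.515,0,-0.41,-0.04,-0.18,-1],
    [-0.125,0.515,0,-0.41,-0.04,-0.18,-1],
    [-0.125,0.515,0,-0.41,-0.04,-0.18,-1],
    [0,0,0,0,0,0,-1],
    [0,0,0,0,0,0,-1],
  ],
)

```text
time_s: 12.77
eef_pos: [487.0, 286.9, 183.2]
ee_rot: [-0.005, 0.008, 0.966, -0.26]
force: [-0.5, 0.0, -1.6]
grip_width: 0.145
```

Run:
```python
from comb import *
from goto import todo
Rt=R.from_quat([-0.00351698,0.0104256,0.96553726,-0.26003219],scalar_first=True)
G=np.array([488.5,241.4,72.7]); up=np.array([0,.5,.866])
for h in (75,0): todo(G+up*h,Rt)
# comb in hand, before (scene2, at lift) and now, in the tool frame
c=capture("scene"); comb(c)
comb(dict(np.load("scene2.npz")))
```

```text
t 12.7667 pos [487.  286.9 183.2] grip 0.1451087959516253 F [-0.5  0.  -1.6]
shift [ 0.037 -0.201 -1.138] turn [-0.004 -0.041 -0.031]
t 12.7667 pos [487.  286.9 183.2] grip 0.1451087959516253 F [-0.5  0.  -1.6]
shift [ 0.037 -1.138 -2.762] turn [-0.004 -0.041 -0.031]
grip n 514 x [-48.8  47.8] y [-9.9 -5.1 -0.2] z [-31.5  14.7]
axes(tool) [[1.0, -0.001, 0.026], [0.026, 0.019, -0.999], [0.001, 1.0, 0.019]]
bar/teeth n 564 x [-74.  74.] zmax [28.2 63.9 67.9]
TCP tray [ -3.1 329.9] z 183.8 tool-x yaw-12 deg -13.150458416852358 tilt [-0.014 -0.501 -0.865]
grip n 512 x [-51.6  45.4] y [-12.   -6.2  -1.7] z [-30.3  15.8]
axes(tool) [[1.0, 0.005, 0.025], [0.025, 0.02, -0.999], [-0.005, 1.0, 0.02]]
bar/teeth n 574 x [-77.2  72.1] zmax [29.4 65.5 68.4]
TCP tray [ -3.1 329.9] z 183.8 tool-x yaw-12 deg -13.150458416852358 tilt [-0.014 -0.501 -0.865]
```

Call:
play_rows(
  deltas=[
    [0.04,-0.05,-0.3,0,-0.04,-0.03,-1],
    [0,-0.05,-0.3,0,0,0,-1],
    [0,-0.05,-0.3,0,0,0,-1],
    [0,-0.05,-0.24,0,0,0,-1],
    [0,0,0,0,0,0,-1],
    [0,0,0,0,0,0,-1],
  ],
)

```text
time_s: 13.32
eef_pos: [489.3, 277.7, 139.5]
ee_rot: [-0.003, 0.012, 0.966, -0.259]
force: [0.2, -0.2, -0.9]
grip_width: 0.15
```

Call:
play_rows(
  deltas=[
    [0,-0.1,-0.173,0,0,0,-1],
    [0,-0.1,-0.173,0,0,0,-1],
    [0,-0.1,-0.173,0,0,0,-1],
    [0,-0.1,-0.173,0,0,0,-1],
    [0,0,0,0,0,0,-1],
  ],
)

```text
time_s: 13.73
eef_pos: [488.6, 261.1, 110.4]
ee_rot: [-0.004, 0.012, 0.966, -0.26]
force: [0.4, -0.6, -1.2]
grip_width: 0.15
```

Run:
```python
from goto import *
Rt=R.from_quat([-0.00351698,0.0104256,0.96553726,-0.26003219],scalar_first=True)
G=np.array([488.5,241.4,72.7]); todo(G,Rt)
c=capture("scene"); save("s9",c["pixels"][160:270,200:330],5)
```

```text
t 13.7333 pos [488.6 261.1 110.4] grip 0.15012334130968868 F [ 0.4 -0.6 -1.2]
shift [-0.004 -0.492 -0.943] turn [-0.002  0.002  0.028]
```

View pics/s9.png

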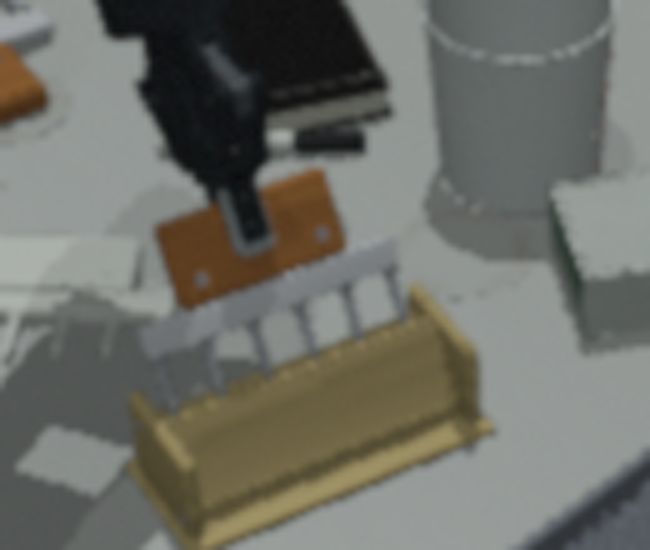

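Call:
play_rows(
  deltas=[
    [0,-0.05,-0.155,0,0,0.03,-1],
    [0,-0.085,-0.155,0,0,0,-1],
    [0,-0.09,-0.155,0,0,0,-1],
    [0,-0.09,-0.155,0,0,0,-1],
    [0,0,0,0,0,0,-1],
  ],
)

```text
time_s: 14.2
eef_pos: [488.6, 248.6, 85.7]
ee_rot: [-0.003, 0.01, 0.966, -0.26]
force: [-0.4, -0.5, -1.2]
grip_width: 0.15
```

Call:
play_rows(
  deltas=[
    [0,-0.08,-0.14,0,0,0,-1],
    [0,-0.05,-0.1,0,0,0,-1],
    [0,0,0,0,0,0,-1],
  ],
)

```text
time_s: 14.45
eef_pos: [489.6, 243.6, 78.3]
ee_rot: [-0.001, 0.011, 0.966, -0.26]
force: [0.1, -4.6, 2.8]
grip_width: 0.151
```

Run:
```python
from goto import *
Rt=R.from_quat([-0.00351698,0.0104256,0.96553726,-0.26003219],scalar_first=True)
G=np.array([488.5,241.4,72.7]); todo(G,Rt)
```

```text
t 14.45 pos [489.6 243.6  78.3] grip 0.15065246738154608 F [ 0.1 -4.6  2.8]
shift [-0.029 -0.054 -0.139] turn [ 0.003  0.04  -0.003]
```

Call:
play_rows(
  deltas=[
    [0,-0.05,-0.05,0,0,0,-1],
    [0,-0.03,-0.05,0,0,0,-1],
    [0,0,0,0,0,0,-1],
  ],
)

```text
time_s: 14.7
eef_pos: [489.5, 240.6, 73.6]
ee_rot: [-0.002, 0.011, 0.966, -0.26]
force: [2.5, -5.5, 1.7]
grip_width: 0.151
```

Call:
play_rows(
  deltas=[
    [0,-0.01,-0.04,0,0,0,-1],
    [0,-0.02,-0.03,0,0,0,-1],
    [0,0,0,0,0,0,-1],
  ],
)

```text
time_s: 14.95
eef_pos: [489.8, 240.4, 72.8]
ee_rot: [-0.001, 0.011, 0.966, -0.259]
force: [-2.9, 1.0, 16.8]
grip_width: 0.151
```

Run:
```python
from goto import *
Rt=R.from_quat([-0.00351698,0.0104256,0.96553726,-0.26003219],scalar_first=True)
G=np.array([488.5,241.4,72.7]); todo(G,Rt)
```

```text
t 14.95 pos [489.8 240.4  72.8] grip 0.15104179953411298 F [-2.9  1.  16.8]
shift [-0.033  0.026 -0.002] turn [-0.014  0.051 -0.005]
```

Call:
play_rows(
  deltas=[
    [0,0,0.02,0,0,0,-0.6],
    [0,0,0,0,0,0,-0.5],
    [0,0,0,0,0,0,-0.3],
    [0,0,0,0,0,0,-0.3],
    [0,0,0,0,0,0,-0.3],
  ],
)

```text
time_s: 15.37
eef_pos: [489.1, 240.1, 71.2]
ee_rot: [-0.002, 0.01, 0.966, -0.259]
force: [-1.1, -0.2, 0.0]
grip_width: 0.349
```

Call:
play_rows(
  deltas=[
    [0,0.1,0.17,0,0,0,-0.3],
    [0,0.2,0.35,0,0,0,-0.3],
    [0,0.25,0.43,0,0,0,-0.3],
    [0,0.25,0.43,0,0,0,-0.3],
    [0,0.25,0.43,0,0,0,-0.3],
    [0,0.25,0.43,0,0,0,-0.3],
    [0,0.25,0.43,0,0,0,-0.3],
    [0,0,0,0,0,0,-0.3],
  ],
)

```text
time_s: 16.03
eef_pos: [490.0, 304.2, 182.0]
ee_rot: [0.001, 0.01, 0.966, -0.258]
force: [-0.6, -0.6, 0.9]
grip_width: 0.348
```

Run:
```python
from comb import *
print(sensors.sense()["eef_pos"],sensors.sense()["force"])
c=capture("scene"); stakes(c); save("s10",c["pixels"][160:345,190:410],3.6)
P=pts(c);px=c["pixels"].astype(int)
for n,cc in(("start",dict(np.load("scene0.npz"))),("now",c)):
    P=pts(cc);px=cc["pixels"].astype(int); m=np.zeros((480,640),bool); m[205:240,230:275]=1
    g=m&(px[...,0]>px[...,2]*1.8)&(abs(P[...,1]-235)<40)&(P[...,2]>55); q=P[erode(g)]; print(n,g.sum(),q.mean(0).round(1),np.percentile(q,[2,98],axis=0).round(1).tolist())
```

```text
[489.95993871 304.15476499 181.98903237] [-0.61310836 -0.57532259  0.89705722]
[353 281] 142 mid [54.8 -9.3] size [ 11. 119.] ang 0.1 zmed 19.5
[339 289] 141 mid [12.6  1. ] size [ 10. 120.] ang 0.2 zmed 18.6
[329 298] 153 mid [-29.2  -3.2] size [122.  11.] ang -0.2 zmed 19.0
[323 305] 152 mid [-57.   -7.2] size [ 10. 119.] ang 0.0 zmed 19.1
start 546 [486.6 240.8  84.6] [[444.8, 229.6, 67.4], [529.8, 251.5, 100.6]]
now 539 [488.2 240.9  84. ] [[446.5, 228.9, 66.9], [531.3, 252.7, 98.5]]
```

View pics/s10.png

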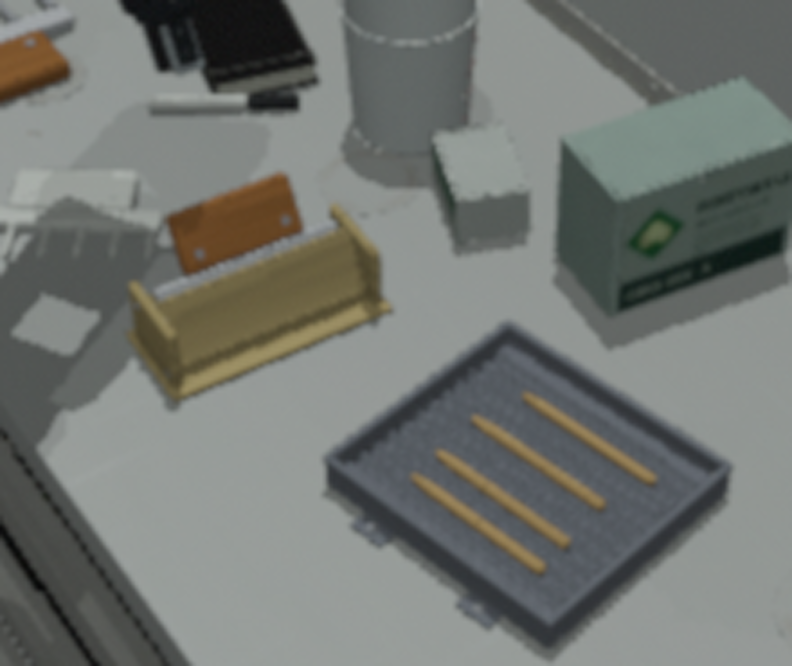

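The comb is home within 2 mm of its starting pose. The stakes are parallel and down, and the gripper is clear.

```bash
python3 -c "
from rig import order; print(order.finish_job())"
```

```text
the job is handed in; nothing more can be done
None
```

The stakes are combed into their grooves, the comb is back in its rest and let go, and I handed the job in at about 16 s of the 72 s allowed; the hand-in gives no verdict.

- **Method:** I took the brown comb out of the rest and swept it through the tray along the grooves. The first two passes turned only one stake fully. For the third I raised the tips just above the ridges and ran a slightly skewed line, which brought all four down.
- **Stakes:** in the last picture all four lie within about 0.2° of the grooves, at tray x of about -57, -29, 13 and 55 mm. Their tops measure about 19 mm, where stakes on the ridges read about 23 mm. The third stake started near x = 0 and ended in the groove at x = 14, which it has to itself.
- **Comb:** its grip is within about 2 mm of where it stood at the start. It is released, and the gripper is about 110 mm above it along z.
- **Contacts:** while I was finding the height, the tips pressed on the groove flanks with about 31 N in all, and the comb seated on the rest's floor with about 17 N. Both are below the limits. I never moved the gripper near the snips, label box or tape, but did not measure them again.
- **Disagreements:** the two cameras placed the tray about 2–3 mm apart. The calculated length from gripper to tooth tips was also up to about 4 mm off until contact settled it.

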